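# Close the polish rack's sliding stop up to the bottle caddy

## Task

Secure the caddy of nail polish in the rack: lift the spring-loaded tab of the sliding stop out of its parking notch, shift the stop along the rail and let the tab drop fully into the notch that brings the stop plate as close to the caddy as the notches allow without pushing it. Let go of the stop, leave the caddy where it stands and do not disturb the small things lying around.

Things in the scene. Friction and masses are not known exactly. Their poses are not given: they have to be found in the camera images.
- rack: grey metal polish rack fixed on the table, 170 (x) by 330 (y) mm, base 6 mm thick. Origin: centre of its underside, z up; its y axis runs along the notched rail, from the parked stop to the caddy end. Walls: 45 mm high along its -x edge, 50 mm at y +163. The rail, 16 mm wide, lies at x +60, y -140 to +60; its flat top between notches (the land) is 47 mm above the table.
- park (a point): mouth of the parking notch, where the tab starts: on the rail's middle line at land height, rack x +60, y -115 mm, fixed in the rack. All notches are 10.5 mm wide along the rail and 9 mm deep.
- nominal (a point): where the first of the four working notches would be, 44 mm along the rail from the parking notch, if the aluminium notch strip sat in its middle position. The strip is adjustable: it sits up to 7 mm either way along the rail, differently each time, and its pose is not given: see it or feel for it. Its notches are 24 mm apart (44, 68, 92, 116 mm from parking, all shifted alike).
- stop (a joint): position of the plain metal sliding stop along the rail, m: 0 parked, growing along the rack's +y towards the caddy, -0.002 to 0.145; about 1 N friction. A saddle over the rail, 26 mm long, top 60 mm above the table (it does not rise with the tab), carries a 4 mm stop plate across the rack, 115 mm long from the rail to -x, top at 55 mm.
- tab (a joint): lift of the steel tab in the stop, m: 0 fully down in a notch, 0.009 resting on the land, 0.016 upper end. It must rise above 0.009 to leave a notch (0.012 to 0.014 is safe). A spring presses it down with 5 to 6 N, so it drops by itself when free over a notch, and it can be pushed along the land until it drops. The tab is 8 mm thick along the rail.
- grip (a point): middle of the tab's steel T-shaped grip bar, right over the tab: 32 mm across the rail (rack x), 14 mm along the rail (rack y, the way to pinch it), 16 mm high, on a 10 mm neck. 88 mm above the table when the tab is down, its underside 20 mm above the saddle. It rises with joint tab and travels with joint stop.
- stop_face (a point): point on the face of the stop plate that looks to the caddy (rack +y), 13 mm ahead of the tab's middle, 64 mm from the rail to the rack's -x side, 35 mm above the table
- caddy: loose grey caddy, 80 by 80 mm, with four nail polish bottles with black caps, 68 mm high, about 0.5 kg, standing on the rack's base between the stop and the end wall with its sides along the rack's. Origin: centre of its underside. Its face towards the stop is at its own y = -40 mm. Leave it in place.
- bottle_a: small polish bottle, 28 mm across, 68 mm high, standing on the rack behind the parked stop; bystander; origin: centre of its underside
- bottle_b: small polish bottle like it, standing on the table; bystander
- buffer: pale nail buffer block, 28 by 95 by 28 mm, lying on the table; bystander; origin: centre of its underside
- jar: small closed jar, 48 mm across, 40 mm high; bystander; origin: centre of its underside
- dish: small white bowl, 54 mm across, 30 mm high; bystander; origin: centre of its underside
- pusher: slim steel cuticle pusher, 145 mm long, 7 mm high, lying on the table; bystander; origin: under its middle
- clipper: steel nail clipper, 16 by 60 by 14 mm, lying on the table; bystander; origin: centre of its underside
Not all that is in view belongs to the job. There is more than one size of the caddy; the job needs the smallest.

How it is judged:
On the way:
1. the tab is lifted clear of the parking notch (value of joint tab above 0.0095 m and value of joint stop below 0.02 m), for 0.05 s.
At the end, for the whole second after the job is handed in: The tab is fully down in one of the strip's notches (lift under 2 mm), the stop plate's face is less than 28 mm from the caddy's near face (the notches are 24 mm apart), and the caddy stands upright and still, less than 8 mm from where it was (value of joint tab below 0.002 m and y of stop_face in the frame of caddy above -0.068 m and value of joint stop above 0.03 m and distance of caddy from where it was at the start of the episode below 0.008 m and angle between caddy's own z axis and vertical below 0.08 rad and linear speed of caddy below 0.02 m/s); the robot touches nothing.
It fails at once if a bystander is moved more than 40 mm (distance of any of bottle_a, bottle_b, buffer, jar, dish, pusher, clipper from where it was at the start of the episode above 0.04 m).
It also fails if it takes over 45 s, if anything falls off the work surface, if the arm or the gripper's body presses on something with over 40 N, if the wrist force passes 120 N, or if a joint passes its speed limit or range.

## Robot

A 6-joint arm with a two-finger parallel gripper is mounted at the origin on the work surface. World frame = base frame: x ahead of the robot, y to its left, z up, the work surface at z = 0. Lengths are in m, angles in rad, forces in N, time in s.
With the tool pointing down it reaches from about 0.25 to 0.85 m from the base axis. Payload 12.5 kg.
Tool frame: the origin (TCP) lies on the centre line of the jaws, within the pads' length; the fingertips stand 17 mm ahead of it and the grasp point (between the pads) lies 2 mm behind it; z points along the fingers, y is the direction in which the jaws open and shut (so a half turn about z gives the same grasp; the last joint's range is limited). The gripper opens to 93 mm and grips with 3 to 60 N. Pads are 15 mm wide; open, the fingers measure 128 mm over their backs; the gripper's body (75 mm by 188 mm) begins 65 mm behind the grasp point.
Start: joints at [1.175, 0.351, 1.652, -0, 1.139, -0.085], TCP at [0.168, 0.524, 0.236] pointing down, gripper open.
Joint ranges: [-2.75, 2.75], [-0.79, 2.1], [0.01, 2.65], [-1.57, 4.71], [0.07, 3.14], [-2.87, 2.87]. Speed limits (rad/s): [2.22, 2.22, 2.79, 3.14, 3.14, 3.14].

## Interface

Orientations are given as a rotation vector (axis times angle).
In Python, from workcell import robot, status, viewer, job gives the robot as it stands. Calls block until the motion is done:
- robot.movep(position, orientation): joint-space move of the TCP to a pose.
- robot.move_straight(position, frame=None, vel=0.15, force_limit=None): straight line of the TCP; frame=None keeps the orientation; vel is the mean speed in m/s. With force_limit (N) it stops when the force on the tool has changed by that much, and returns True; else False.
- robot.movej(angles): joint-space move.
- robot.set_gripper(opening, effort=None): opening from 0.0 (shut) to 1.0 (fully open); effort is the grip in N (None keeps the last); returns when the fingers have stopped.
- robot.sleep(seconds).
- robot.ik(position, orientation): joint angles nearest the present ones, or None.
- status.state(): the state.
- viewer.read_camera(name): name is "side" or "top"; returns a dict with "frame" (384x512x3 uint8, red, green, blue), "range_z" (384x512 float32, m along the optical axis (not along the pixel's ray), 0 where there is no reading), "fx", "fy", "cx", "cy" (pixels), "R" (3x3) and "t" (3): a world point X has camera coordinates R X + t. Camera axes: x right, y down, z forward; pixel columns grow to the right and rows downward; lengths in m; the calibration is good to about 2 mm. A picture is of the moment at which its call begins.
A pose or a line that the arm cannot do raises robot.PlanningError and nothing moves.
- job.job_done(): hands the job in, once; it reports no verdict.
Trained networks look in the newest picture that a camera, given by its name, has taken for a name from the list of things; names that differ only in an ending like _2 or _b are one class to them, and where a whole thing is asked for, a point or a joint stands for the part that bears it (a point fixed in the world has none). Each returns a list of dicts, best first, with "conf" (0 to 1); they miss things now and then, are a little off and sometimes report something else, mostly with a low value. They report only what shows in the picture. A call takes as long as a camera call. They do not tell look-alikes from the thing itself.
- viewer.masks_of(name, camera): "region" (384x512 bool, what is visible of it) and "bbox" ([centre column, centre row, width, height] in pixels, round what is visible of it).
The state is a dict: "clock": time; "qpos": joint angles; "dq": joint speeds; "joint_torque": joint torques, N m; "eef_pos": TCP position; "tool_rot": TCP orientation; "ft_force": force on the tool from outside, world axes, zero at the start; "ft_torque": the same for the moment, N m; "width": opening from 0.0 (shut) to 1.0 (fully open).
Only numpy, scipy, OpenCV 4.12 (cv2) and the standard library are available. Lean on these libraries where they do the work, as an engineer would, in place of code of your own. Each camera call takes 0.05 s, during which the arm holds its last target. There are 200 camera calls.

## Working session

There is one attempt and no reset: what is moved stays moved. The work goes in short steps, each a Python script; the robot and the scene stay as the last script left them, time stands still between calls to the robot, and variables do not carry over. Pictures are saved under pics/ and viewed, about 8 in all and at most 12, crops included, and the job is handed in when it is done.

```bash
mkdir -p pics; ls; cat > h.py <<'E'
import numpy as np, cv2
from workcell import robot, status, viewer, job
def cloud(c):
    z=c["range_z"]; v,u=np.mgrid[0:z.shape[0],0:z.shape[1]]
    P=np.stack([(u-c["cx"])/c["fx"]*z,(v-c["cy"])/c["fy"]*z,z],-1)
    W=(P-c["t"])@c["R"]; W[z<=0]=np.nan; return W
def proj(c,X):
    p=c["R"]@np.asarray(X)+c["t"]; return c["fx"]*p[0]/p[2]+c["cx"],c["fy"]*p[1]/p[2]+c["cy"]
E
python3 - <<'E'
from h import *
ims=[]
for n in ("top","side"):
    c=viewer.read_camera(n); np.save(f"{n}.npy",c,allow_pickle=True)
    W=cloud(c); ims.append(c["frame"])
    cam=-c["R"].T@c["t"]; print(n,"cam at",cam.round(3),c["fx"])
    for k in ("rack","caddy","stop","grip","bottle_a","buffer","jar","dish","pusher","clipper"):
        for d in viewer.masks_of(k,n)[:4]:
            m=W[d["region"]]; m=m[~np.isnan(m[:,0])]
            print(n,k,round(d["conf"],2),np.round(d["bbox"]).astype(int),len(m), np.median(m,0).round(3) if len(m) else None, np.percentile(m[:,2],98).round(3) if len(m) else None)
im=np.hstack([cv2.resize(i,(800,600)) for i in ims[:1]])
cv2.imwrite("pics/top0.png",im[:,:,::-1]); cv2.imwrite("pics/side0.png",cv2.resize(ims[1],(800,600))[:,:,::-1])
print(status.state()["clock"])
E
```

```text
pics
top cam at [ 0.345 -0.041  0.956] 390.14839375718486
top rack 0.75 [285 201 143  92] 7288 [ 0.534 -0.061  0.006] 0.056
top caddy 0.92 [321 299  60  60] 2150 [ 0.299 -0.165  0.036] 0.087
top caddy 0.89 [417 284  48  46] 2175 [ 0.338 -0.381  0.04 ] 0.087
top stop 0.87 [329 186  10  61] 396 [ 0.591 -0.182  0.053] 0.097
top bottle_a 0.69 [233 153  12  18] 141 [0.641 0.052 0.039] 0.069
top bottle_a 0.64 [347 205   9  14] 95 [ 0.514 -0.223  0.046] 0.075
top bottle_a 0.23 [329 184  14  59] 426 [ 0.594 -0.181  0.053] 0.097
top dish 0.72 [200 205  24  21] 369 [0.512 0.128 0.017] 0.031
top pusher 0.68 [374 196  24  54] 213 [ 0.563 -0.301  0.005] 0.009
top clipper 0.71 [260 146  22  12] 132 [ 0.667 -0.013  0.012] 0.017
side cam at [ 0.472 -0.813  0.56 ] 367.751986089566
side rack 0.76 [266 236 102 107] 5073 [ 0.542 -0.178  0.007] 0.086
side caddy 0.75 [161 340  70  84] 4474 [ 0.335 -0.42   0.037] 0.088
side caddy 0.72 [159 254  63  62] 2336 [ 0.3   -0.188  0.037] 0.087
side caddy 0.71 [249 224  39  39] 1075 [ 0.501 -0.105  0.034] 0.074
side stop 0.9 [279 242  63  43] 1042 [ 0.574 -0.186  0.045] 0.096
side stop 0.4 [281 303  64  20] 324 [ 0.551 -0.307  0.005] 0.008
side grip 0.44 [301 233  14  18] 186 [ 0.609 -0.188  0.088] 0.097
side grip 0.38 [333 245  17  34] 463 [ 0.687 -0.168  0.027] 0.029
side grip 0.27 [278 242  67  45] 1051 [ 0.574 -0.186  0.045] 0.096
side bottle_a 0.6 [298 191  10  25] 198 [0.642 0.047 0.031] 0.067
side bottle_a 0.58 [260 264  13  32] 329 [ 0.514 -0.236  0.041] 0.074
side buffer 0.66 [259 263  14  28] 329 [ 0.514 -0.236  0.04 ] 0.074
side buffer 0.64 [333 244  22  35] 515 [ 0.687 -0.162  0.027] 0.029
side jar 0.71 [204 214  18  19] 303 [ 0.386 -0.031  0.032] 0.041
side pusher 0.8 [281 301  65  26] 248 [ 0.554 -0.306  0.006] 0.008
side clipper 0.64 [311 215  15  16] 118 [ 0.665 -0.02   0.01 ] 0.015
1.1
```

View pics/top0.png

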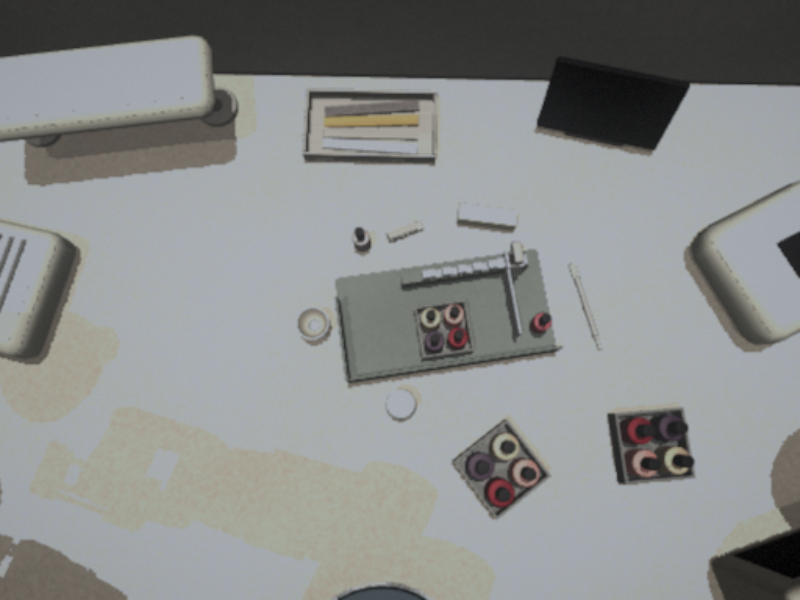

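View pics/side0.png

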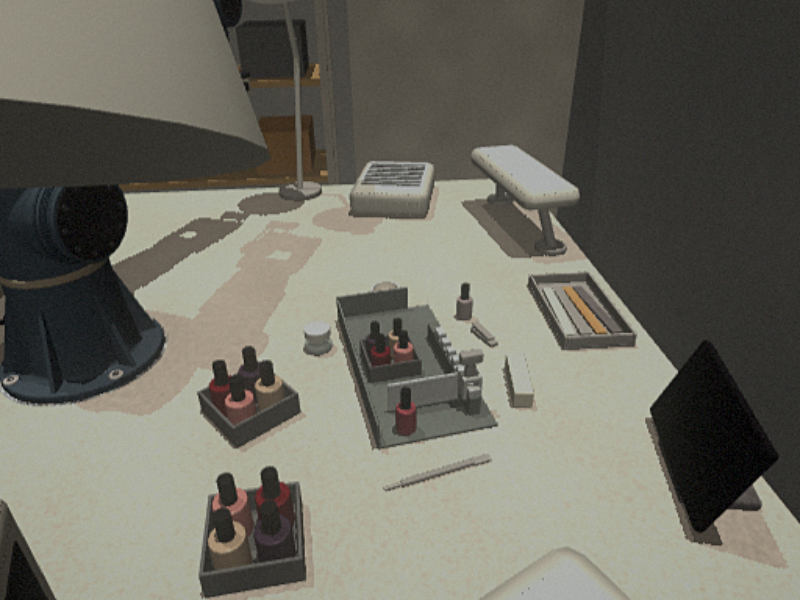

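The top picture shows the rack at about (445,315). The stop's grip is at (517,250), and the light notch strip runs along the rail from (425,272) to (505,262). There are three caddies: (443,331) stands in the rack and is the smallest, while (500,468) and (652,445) are larger and on the table. The job's caddy is the one in the rack. Next I'll fit the rack's pose and rectify a crop.

```bash
cat > m.py <<'E'
from h import *
from scipy.optimize import least_squares
C={n:np.load(f"{n}.npy",allow_pickle=True).item() for n in("top","side")}
pts={n:cloud(C[n]) for n in C}
def roi(P): P=P.reshape(-1,3); P=P[~np.isnan(P[:,0])]; return P[(abs(P[:,0]-.53)<.16)&(abs(P[:,1]+.06)<.22)]
for n in C:
    P=roi(pts[n])
    g=P[(P[:,2]>.083)&(P[:,0]>.58)&(P[:,1]<-.14)]
    print(n,"grip pts",len(g),g.min(0).round(4),g.max(0).round(4),((g.min(0)+g.max(0))/2).round(4))
    th0=.1
    for _ in range(4):
        ey=np.array([-np.sin(th0),np.cos(th0)]); ex=np.array([np.cos(th0),np.sin(th0)])
        gc=(g.min(0)+g.max(0))[:2]/2
        r=(P[:,:2]-gc)
        a,b=r@ex,r@ey
        s=(abs(a)<.016)&(b>.025)&(b<.17)&(P[:,2]>.036)&(P[:,2]<.056)
        k=np.polyfit(b[s],a[s],1); th0-=np.arctan(k[0])
    print(n,"yaw",th0,"rail offset",k[1],s.sum(),"rail z",np.percentile(P[s,2],[5,50,95]).round(4),"b",b[s].min(),b[s].max())
    # rail extents and walls in the frame at gc+rail offset
    o=gc+k[1]*ex-0.06*ex+0.115*ey
    r=P[:,:2]-o; X,Y,Z=r@ex,r@ey,P[:,2]
    w=(abs(X)<.05)&(Y>.14)&(Z>.02); print(n,"origin",o.round(4),"end wall top y",np.percentile(Y[w],[2,50,98]).round(4), "z",np.percentile(Z[w],95))
    w=(X<-.07)&(X>-.1)&(Y>-.1)&(Y<.1)&(Z>.035); print(n,"-x wall",np.percentile(X[w],[2,50,98]).round(4),w.sum())
    w=(X>-.06)&(X<.02)&(abs(Y+.102)<.02)&(Z>.045)&(Z<.06); print(n,"plate Y (expect -.106..-.102)",np.percentile(Y[w],[2,50,98]).round(4),w.sum())
    w=(X>-.08)&(X<.045)&(Y>-.08)&(Y<.14)&(Z>.015)
    print(n,"caddy X",np.percentile(X[w],[0.5,50,99.5]).round(4),"Y",np.percentile(Y[w],[.5,2,50,98,99.5]).round(4),"Z",np.percentile(Z[w],[5,99]).round(3))
    w=w&(Z<.035);print("   low part Y",np.percentile(Y[w],[1,5,50,95,99]).round(4),"X",np.percentile(X[w],[1,99]).round(4))
    w=(abs(X)<.08)&(abs(Y)<.15)&(Z<.012); print("   base z",np.median(Z[w]).round(4))
    H=[]
    for z,(x0,x1) in ((.047,(.02,.09)),):
        src=np.array([[x,y] for x in(x0,x1) for y in(-.16,.1)])
        px=np.float32([proj(C[n],[*(o+x*ex+y*ey),z]) for x,y in src])
        dst=np.float32([[(y+.16)*3000,(x1-x)*3000] for x,y in src])
        M=cv2.getPerspectiveTransform(px,dst); im=cv2.warpPerspective(C[n]["frame"],M,(780,210),flags=cv2.INTER_CUBIC)
        for y in np.arange(-.16,.1,.01): cv2.line(im,(int((y+.16)*3000),0),(int((y+.16)*3000),8 if round(y*100)%5 else 20),(255,0,0),1)
        H.append(im)
        row=(.09-.06)*3000; prof=im[int(row-12):int(row+12)].astype(float).mean((0,2))
        np.save(f"prof_{n}.npy",prof)
    cv2.imwrite(f"pics/rail_{n}.png",H[0][:,:,::-1])
a=cv2.imread("pics/rail_top.png");b=cv2.imread("pics/rail_side.png")
c=C["top"]["frame"][150:250,205:365]; c=cv2.resize(c,(780,488),interpolation=cv2.INTER_CUBIC)[:,:,::-1]
cv2.imwrite("pics/rail.png",np.vstack([a,b])); cv2.imwrite("pics/crop.png",c)
E
python3 m.py
```

```text
top grip pts 100 [ 0.5949 -0.192   0.0834] [ 0.6275 -0.1742  0.099 ] [ 0.6112 -0.1831  0.0912]
top yaw 0.172864943412703 rail offset -0.0007313409921217969 301 rail z [0.0363 0.0439 0.0484] b 0.025030862785226624 0.1692081672146316
top origin [ 0.5316 -0.0803] end wall top y [0.1603 0.1865 0.2307] z 0.05063874926994818
top -x wall [-0.0845 -0.0826 -0.08  ] 171
top plate Y (expect -.106..-.102) [-0.1067 -0.1038 -0.1022] 73
top caddy X [-0.0661 -0.0236  0.0137] Y [-0.0338 -0.0327  0.0026  0.0451  0.0459] Z [0.02  0.075]
   low part Y [-0.0338 -0.0327  0.0027  0.0452  0.0459] X [-0.0661  0.0136]
   base z 0.0054
side grip pts 120 [ 0.593  -0.194   0.0837] [ 0.6232 -0.1758  0.0971] [ 0.6081 -0.1849  0.0904]
side yaw 0.1784914671788854 rail offset -0.0011820563278406814 196 rail z [0.0364 0.0451 0.0477] b 0.030908768079205142 0.16407154685693764
side origin [ 0.5275 -0.0826] end wall top y [0.1592 0.1631 0.2307] z 0.049107308585699457
side -x wall [-0.0831 -0.082  -0.0794] 118
side plate Y (expect -.106..-.102) [-0.1064 -0.1043 -0.1007] 152
side caddy X [-0.0797 -0.0291  0.0151] Y [-0.0356 -0.0339 -0.016   0.0446  0.0473] Z [0.018 0.075]
   low part Y [-0.0347 -0.0336 -0.0296  0.0441  0.0462] X [-0.0648  0.0152]
   base z 0.0059
```

View pics/rail.png

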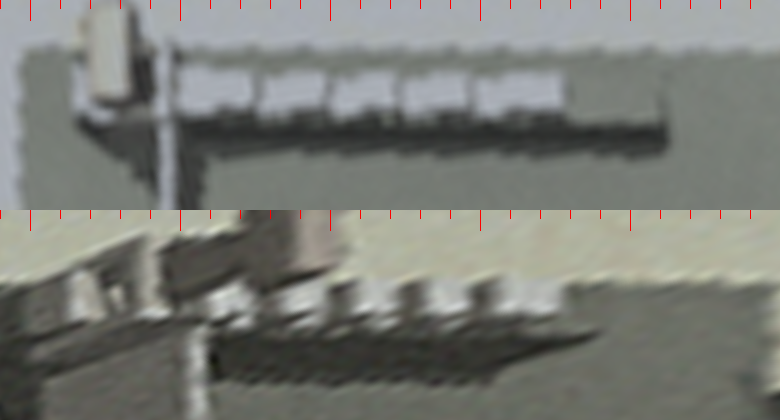

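View pics/crop.png

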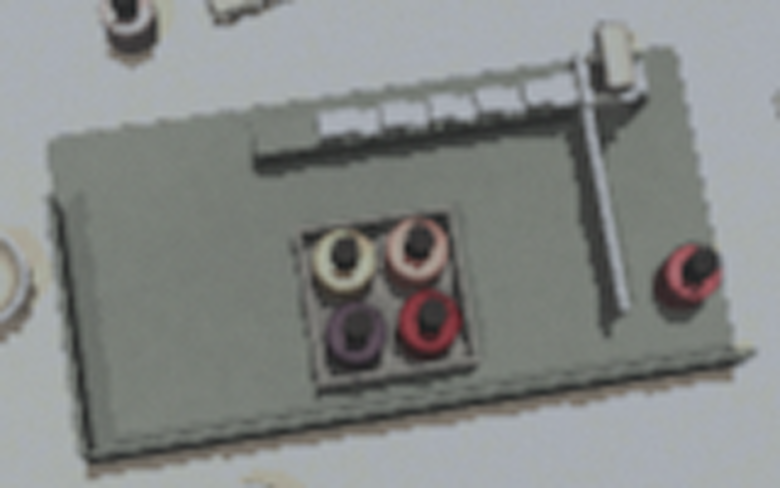

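The rectified crops show four notches roughly 24 mm apart, at columns of about 256, 330, 401 and 473 in the top view. The second crop confirms that the small caddy stands in the rack between the stop and the end wall. Next I'll find the strip's offset from depth and from the brightness profile.

```bash
cat > s.py <<'E'
from h import *
F={"top":([.5316,-.0803],.175),"side":([.5275,-.0826],.175)}
for n,(o,th) in F.items():
    c=np.load(f"{n}.npy",allow_pickle=True).item(); ey=np.array([-np.sin(th),np.cos(th)]); ex=np.array([np.cos(th),np.sin(th)])
    P=cloud(c); I=c["frame"].mean(-1)
    r=P[...,:2]-np.array(o); X,Y,Z=r@ex,r@ey,P[...,2]
    for (a,b) in ((.052,.068),):
        m=(X>a)&(X<b)&(Y>-.10)&(Y<.07)&(Z>.03)
        bins=np.arange(-.10,.07,.002); k=np.digitize(Y[m],bins)
        print(n,[(int(round(bins[i-1]*1000)),int(round(1e3*np.mean(Z[m][k==i]))),int(I[m][k==i].mean())) for i in range(1,len(bins)) if (k==i).any()])
        # template fit of depth
        best=[]
        for s in np.arange(-.010,.0101,.0005):
            ph=[-.071+s+.024*j for j in range(4)]
            inn=np.zeros(m.sum(),bool)
            for p in ph: inn|=abs(Y[m]-p)<.00525
            rng=(Y[m]>-.085)&(Y[m]<.012)
            best.append((round(np.mean(Z[m][rng&~inn])*1e3-np.mean(Z[m][rng&inn])*1e3,2),round(s*1e3,1)))
        print(sorted(best)[::-1][:6])
E
python3 s.py
```

```text
top [(-100, 46, 150), (-98, 45, 160), (-96, 44, 152), (-94, 43, 153), (-92, 43, 153), (-90, 44, 138), (-88, 43, 139), (-86, 43, 140), (-84, 42, 131), (-82, 44, 138), (-80, 46, 158), (-78, 41, 130), (-76, 36, 124), (-74, 37, 141), (-72, 37, 153), (-70, 36, 165), (-68, 41, 136), (-66, 45, 150), (-64, 42, 129), (-62, 44, 137), (-60, 45, 146), (-58, 45, 148), (-56, 43, 135), (-54, 41, 132), (-52, 38, 132), (-50, 37, 145), (-48, 36, 154), (-46, 38, 161), (-44, 37, 137), (-42, 43, 141), (-40, 43, 137), (-38, 47, 158), (-36, 43, 141), (-34, 41, 136), (-32, 41, 140), (-30, 41, 125), (-28, 37, 144), (-26, 36, 145), (-24, 37, 147), (-22, 38, 143), (-20, 37, 150), (-18, 43, 146), (-16, 46, 160), (-14, 42, 121), (-12, 42, 131), (-10, 43, 139), (-8, 43, 140), (-6, 42, 144), (-4, 38, 129), (-2, 37, 150), (0, 37, 151), (2, 37, 149), (4, 37, 159), (6, 43, 142), (8, 43, 143), (10, 43, 135), (12, 43, 143), (14, 43, 145), (16, 47, 166), (18, 42, 129), (20, 43, 130), (22, 43, 134), (24, 42, 140), (26, 37, 134), (28, 35, 109), (30, 35, 120), (32, 36, 123), (34, 36, 124), (36, 36, 124), (38, 36, 117), (40
[... 969 characters left out ...]
4, 119), (-10, 43, 152), (-8, 43, 140), (-6, 44, 104), (-4, 39, 111), (-2, 36, 75), (2, 37, 112), (4, 40, 98), (6, 46, 135), (8, 40, 86), (10, 44, 138), (12, 41, 103), (14, 46, 164), (16, 43, 139), (18, 41, 116), (20, 43, 127), (22, 46, 172), (24, 44, 152), (26, 41, 114), (28, 38, 83), (30, 38, 84), (36, 35, 90), (38, 37, 94), (42, 37, 106), (44, 36, 113), (46, 36, 95), (48, 35, 90), (50, 34, 100), (52, 36, 101), (54, 35, 103), (56, 35, 86), (58, 36, 104), (60, 36, 108)]
[(np.float64(3.42), np.float64(0.5)), (np.float64(3.26), np.float64(1.0)), (np.float64(3.14), np.float64(0.0)), (np.float64(2.91), np.float64(-1.0)), (np.float64(2.88), np.float64(-0.5)), (np.float64(2.84), np.float64(1.5))]
```

Depth puts the strip offset at 0 ±1 mm. That makes notch 1 the target, with a gap of about 24 mm. Notch 2 would leave roughly 0 mm, so I'll recheck that from near. Now I'll approach and pinch the grip.

```bash
cat >> h.py <<'E'
from scipy.spatial.transform import Rotation as Rn
TH=.175; EY=np.array([-np.sin(TH),np.cos(TH),0]); EX=np.array([np.cos(TH),np.sin(TH),0])
def st(tag=""):
    s=status.state(); p=np.array(s["eef_pos"]); f=np.array(s["ft_force"])
    print(tag,"t",round(s["clock"],2),"tcp",p.round(4),"F ex,ey,z",np.round([f@EX,f@EY,f[2]],1),"w",round(s["width"],3)); return p,f
E
python3 - <<'E'
from h import *
best=None
for sg in(1,-1):
    y=sg*EY; z=np.array([0,0,-1.]); R=np.stack([np.cross(y,z),y,z],1); rv=Rn.from_matrix(R).as_rotvec()
    q=robot.ik([.6097,-.184,.16],rv)
    print(sg,None if q is None else np.round(q,2))
    if q is not None and (best is None or abs(q[5])<best[0]): best=(abs(q[5]),rv)
rv=best[1]; np.save("rv.npy",rv)
robot.movep([.6097,-.184,.16],rv)
robot.set_gripper(0.45,10)
st("above")
print(robot.move_straight([.6097,-.184,.087],vel=.08,force_limit=6)); st("down")
c=viewer.read_camera("side"); i=c["frame"][170:290,220:380]; cv2.imwrite("pics/near.png",cv2.resize(i,(800,600),interpolation=cv2.INTER_CUBIC)[:,:,::-1])
E
```

```text
1 [-0.37  0.59  1.48  0.    1.07 -2.11]
-1 [-0.37  0.59  1.48  0.    1.07  1.03]
above t 5.0 tcp [ 0.6097 -0.184   0.16  ] F ex,ey,z [ 0.  -0.7  0.6] w 0.449
False
down t 6.06 tcp [ 0.61   -0.1841  0.0875] F ex,ey,z [ 0.4 -0.1 -0.1] w 0.449
```

View pics/near.png

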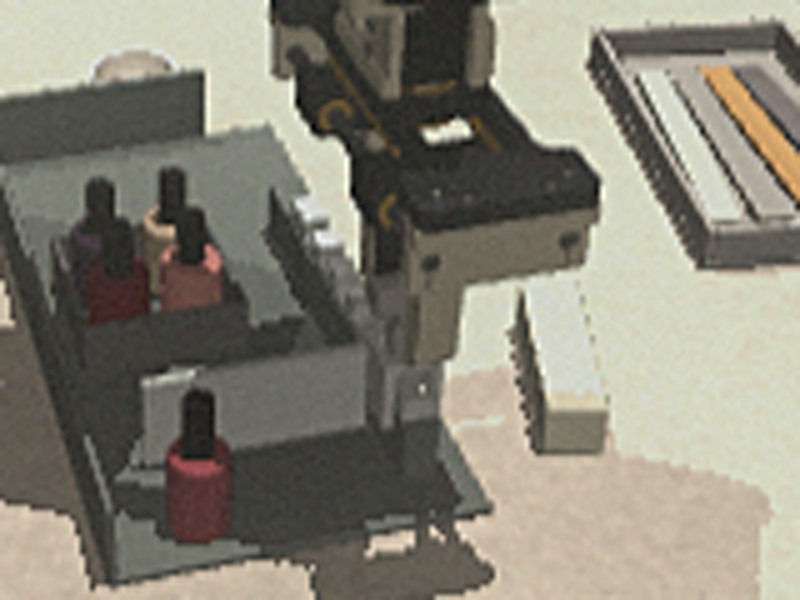

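The fingers straddle the grip at about (425,350), above the saddle at (410,400), and clear of the bottle, the buffer and the plate. I'll pinch gently, centre on the grip and lift.

```bash
python3 - <<'E'
from h import *
robot.set_gripper(0.0,8); p,f=st("pinch")
fy=f@EY
if abs(fy)>3:
    for k in range(3):
        robot.move_straight(p+EY*np.sign(fy)*.0007,vel=.01); p,f=st("centre")
        if abs(f@EY)<2: break
robot.set_gripper(0.0,40); p,f=st("grip")
if max(abs(f))<25:
    robot.move_straight(p+[0,0,.006],vel=.03); p1,f=st("lift6")
    robot.move_straight(p+[0,0,.013],vel=.03); p1,f=st("lift13")
E
```

```text
pinch t 6.67 tcp [ 0.6097 -0.184   0.0871] F ex,ey,z [0.1 0.7 0.3] w 0.148
grip t 6.88 tcp [ 0.6097 -0.184   0.0871] F ex,ey,z [-0.5  0.   1.5] w 0.146
lift6 t 7.23 tcp [ 0.6096 -0.1839  0.0929] F ex,ey,z [ 2.1  0.6 -4.8] w 0.146
lift13 t 7.62 tcp [ 0.6097 -0.184   0.1002] F ex,ey,z [ 2.1  0.1 -6.3] w 0.145
```

The tab is lifted: the force is −6.3 N from the spring and the pinch width is 13.5 mm. Next I'll slide to about 44 mm and try lowering with a force guard. I'll also take both cameras' depth readings of the plate-to-caddy gap there.

```bash
cat >> h.py <<'E'
def gap(n):
    c=viewer.read_camera(n); P=cloud(c).reshape(-1,3); P=P[~np.isnan(P[:,0])]
    o=np.array([.6097,-.184])-.06*EX[:2]+.115*EY[:2]
    r=P[:,:2]-o; X,Y,Z=r@EX[:2],r@EY[:2],P[:,2]
    pl=(X>-.05)&(X<.015)&(Y>-.12)&(Y<-.03)&(Z>.042)&(Z<.060)
    cd=(X>-.055)&(X<.005)&(Y>-.05)&(Y<.07)&(Z>.012)&(Z<.034)
    print(n,"plate Y mm",np.percentile(Y[pl]*1e3,[2,25,50,75,98]).round(1),pl.sum(),"caddy Y",np.percentile(Y[cd]*1e3,[.5,1,3,50,99,99.5]).round(1),cd.sum())
    return c
P0=np.array([.6097,-.184,.0871])
E
python3 - <<'E'
from h import *
robot.move_straight(P0+EY*.044+[0,0,.013],vel=.06); st("at44")
t=gap("top"); s=gap("side")
a=cv2.resize(t["frame"][150:250,225:365],(800,300*2-29),interpolation=cv2.INTER_CUBIC)
cv2.imwrite("pics/g_top.png",a[:,:,::-1])
cv2.imwrite("pics/g_side.png",cv2.resize(s["frame"][180:280,220:353],(798,600),interpolation=cv2.INTER_CUBIC)[:,:,::-1])
np.save("t2.npy",t,allow_pickle=True);np.save("s2.npy",s,allow_pickle=True)
hit=robot.move_straight(P0+EY*.044+[0,0,.0005],vel=.015,force_limit=9); p,f=st(f"lower hit={hit}")
print("lift",(p-P0)[2],"along",(p-P0)@EY)
E
```

```text
at44 t 8.5 tcp [ 0.6019 -0.1406  0.1   ] F ex,ey,z [ 0.5  0.3 -5.7] w 0.145Traceback (most recent call last):
  File "<stdin>", line 3, in <module>
  File "h.py", line 20, in gap
    print(n,"plate Y mm",np.percentile(Y[pl]*1e3,[2,25,50,75,98]).round(1),pl.sum(),"caddy Y",np.percentile(Y[cd]*1e3,[.5,1,3,50,99,99.5]).round(1),cd.sum())
                         ~~~~~~~~~~~~~^^^^^^^^^^^^^^^^^^^^^^^^^^^
    return _quantile_unchecked(
        a, q, axis, out, overwrite_input, method, keepdims, weights)
    return _ureduce(a,
                    func=_quantile_ureduce_func,
    ...<5 lines>...
                    overwrite_input=overwrite_input,
                    method=method)
    r = func(a, **kwargs)
    result = _quantile(arr,
                       quantiles=q,
    ...<2 lines>...
                       out=out,
                       weights=wgt)
    slices_having_nans = np.isnan(arr[-1, ...])
                                  ~~~^^^^^^^^^
IndexError: index -1 is out of bounds for axis 0 with size 0
```

The arm blocks the top view, so I'll use the side camera only and lower by feel.

```bash
python3 - <<'E'
from h import *
s=gap("side"); np.save("s2.npy",s,allow_pickle=True)
cv2.imwrite("pics/g_side.png",cv2.resize(s["frame"][180:280,220:353],(798,600),interpolation=cv2.INTER_CUBIC)[:,:,::-1])
hit=robot.move_straight(P0+EY*.044+[0,0,.0005],vel=.015,force_limit=9); p,f=st(f"lower hit={hit}")
print("lift",(p-P0)[2],"along",(p-P0)@EY)
E
```

```text
side plate Y mm [-64.6 -63.2 -62.4 -61.4 -58.5] 150 caddy Y [-36.2 -35.9 -33.5 -19.9  45.9  46. ] 97
lower hit=False t 9.58 tcp [ 0.602  -0.1407  0.0876] F ex,ey,z [-3.  -1.2 -4.2] w 0.147
lift 0.0005173106294277252 along 0.043937860663279905
```

View pics/g_side.png

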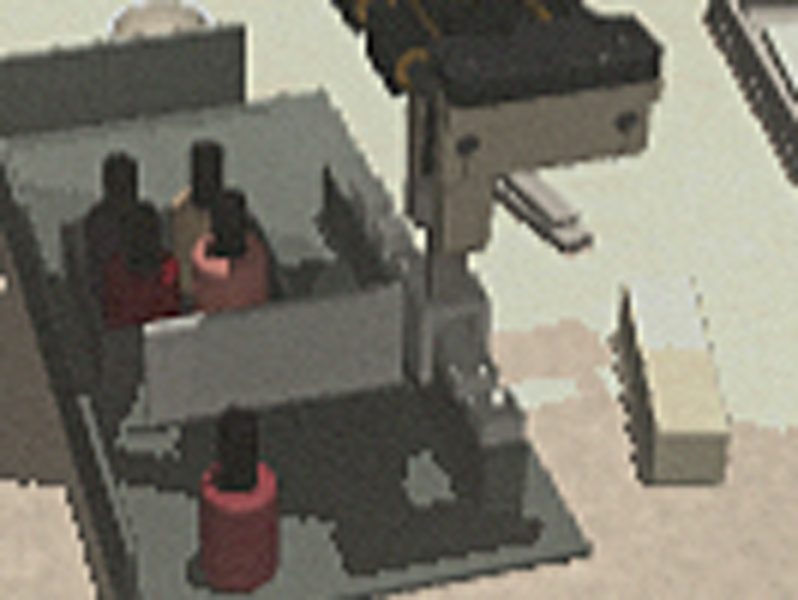

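The picture shows the plate at (270,350) with a clear space before the caddy at about (180,290). The tab went straight down to 0.5 mm above its bottom, so the notch was under it. I'll release, retreat and measure the gap with a clear view.

```bash
python3 - <<'E'
from h import *
robot.set_gripper(0.45,20); st("open")
p=np.array(status.state()["eef_pos"])
robot.move_straight(p+[0,0,.09],vel=.15)
robot.movep([.35,.12,.22],np.load("rv.npy")); p,f=st("away")
t=gap("top"); s=gap("side"); np.save("t3.npy",t,allow_pickle=True)
for c in(t,s):
    P=cloud(c).reshape(-1,3);P=P[~np.isnan(P[:,0])]
    g=P[(P[:,2]>.078)&(abs(P[:,0]-.602)<.04)&(abs(P[:,1]+.14)<.04)]
    m=(g.min(0)+g.max(0))/2; print("grip top z",np.percentile(g[:,2],[50,90]).round(4),"mid",m.round(4),"moved along",((m[:2]-P0[:2])@EY[:2]).round(4))
cv2.imwrite("pics/top3.png",cv2.resize(t["frame"][150:250,225:365],(798,570),interpolation=cv2.INTER_CUBIC)[:,:,::-1])
E
```

```text
open t 10.26 tcp [ 0.6021 -0.1407  0.0877] F ex,ey,z [ 0.4 -1.2 -0.9] w 0.453
away t 12.38 tcp [0.3508 0.1198 0.22  ] F ex,ey,z [ 0.7  0.4 -0.1] w 0.448
top plate Y mm [-62.8 -61.6 -60.5 -59.3 -58.7] 66 caddy Y [-33.3 -33.3 -32.6   1.1  46.8  46.9] 116
side plate Y mm [-65.3 -63.4 -62.6 -61.5 -59.3] 148 caddy Y [-34.7 -34.6 -34.  -20.4  47.1  47.5] 89
grip top z [0.0947 0.097 ] mid [ 0.6031 -0.1409  0.0896] moved along 0.0436
grip top z [0.0917 0.096 ] mid [ 0.6006 -0.1421  0.0888] moved along 0.0429
```

View pics/top3.png

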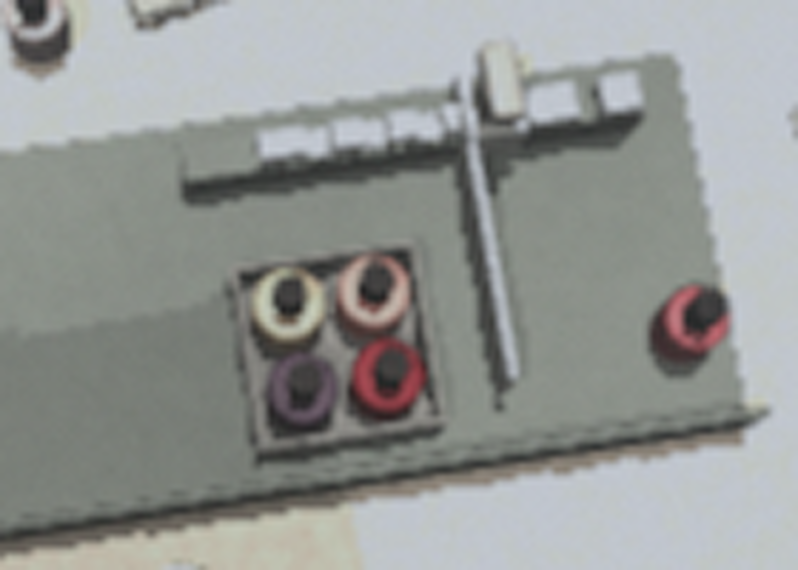

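The picture shows the stop seated with its plate at (490,250) and the caddy untouched at (335,345). Both cameras put the gap at about 25 mm, more than the 24 mm spacing, so notch 2 may fit with about 1 mm to spare. I'll feel the play in notch 1 for its exact window. Then I'll try notch 2 at the near side of its window, with a light force guard, and fall back to notch 1 if it touches the caddy.

```bash
python3 - <<'E'
from h import *
rv=np.load("rv.npy"); A=P0+EY*.0438
robot.movep(A+[0,0,.09],rv); robot.move_straight(A,vel=.1,force_limit=8)
robot.set_gripper(0.0,40); p,f=st("grip"); f0=f
robot.move_straight(p+[0,0,.003],vel=.03); p,_=st("up3")
E_=[]
for sg in(-1,1):
    h=robot.move_straight(p+sg*EY*.0035,vel=.006,force_limit=4.5); q,_=st(f"edge {sg} hit={h}"); E_.append((q-P0)@EY)
    robot.move_straight(p,vel=.02)
print("window",np.round(E_,4),"centre",np.mean(E_).round(4))
E
```

```text
grip t 15.46 tcp [ 0.6021 -0.1408  0.0872] F ex,ey,z [-0.1  1.6  2.1] w 0.145
up3 t 15.72 tcp [ 0.602  -0.1407  0.09  ] F ex,ey,z [ 2.2  0.8 -5.2] w 0.148
edge -1 hit=True t 16.0 tcp [ 0.6019 -0.1408  0.0893] F ex,ey,z [ 3.7 -0.4 -5.5] w 0.144
edge 1 hit=True t 16.74 tcp [ 0.6016 -0.1383  0.0895] F ex,ey,z [ 3.3 -2.4 -3.7] w 0.145
window [0.0439 0.0465] centre 0.0452
```

The play window is 43.9–46.5 mm, or 2.6 mm, which matches the expected 10.5 − 8 mm. The tab had been resting at its near edge. With the tab centred, the gap in notch 1 is therefore about 24 mm and about 0 in notch 2, so notch 2 would touch or push the caddy. I'll stay in notch 1, set the tab in the caddy-side half of its play, lower it and release.

```bash
python3 - <<'E'
from h import *
rv=np.load("rv.npy"); B=P0+EY*.0458
robot.move_straight(B+[0,0,.003],vel=.02)
robot.move_straight(B+[0,0,.0004],vel=.015); st("down")
robot.set_gripper(0.45,20); p,_=st("open")
robot.move_straight(p+[0,0,.09],vel=.15); robot.movep([.35,.12,.22],rv); st("away")
t=gap("top"); s=gap("side")
for c in(t,s):
    P=cloud(c).reshape(-1,3);P=P[~np.isnan(P[:,0])]
    g=P[(P[:,2]>.078)&(abs(P[:,0]-.602)<.04)&(abs(P[:,1]+.14)<.04)]
    m=(g.min(0)+g.max(0))/2; print("grip top z",np.percentile(g[:,2],[50,90]).round(4),"moved along",((m[:2]-P0[:2])@EY[:2]).round(4))
cv2.imwrite("pics/side4.png",cv2.resize(s["frame"][150:330,180:420],(800,600),interpolation=cv2.INTER_CUBIC)[:,:,::-1])
E
```

```text
down t 17.61 tcp [ 0.6017 -0.1388  0.0874] F ex,ey,z [ 2.3  0.1 -4.5] w 0.146
open t 18.28 tcp [ 0.6017 -0.1389  0.0875] F ex,ey,z [ 0.1 -0.2  0.1] w 0.449
away t 20.39 tcp [0.3508 0.1198 0.22  ] F ex,ey,z [-1.  -0.7 -0.5] w 0.451
top plate Y mm [-60.6 -59.6 -58.4 -57.3 -56.7] 63 caddy Y [-33.  -33.  -32.8   2.4  46.8  46.9] 112
side plate Y mm [-63.1 -61.5 -60.6 -59.7 -56.8] 151 caddy Y [-35.6 -35.3 -34.  -20.1  46.2  46.5] 91
grip top z [0.0948 0.0968] moved along 0.0456
grip top z [0.0921 0.096 ] moved along 0.0429
```

View pics/side4.png

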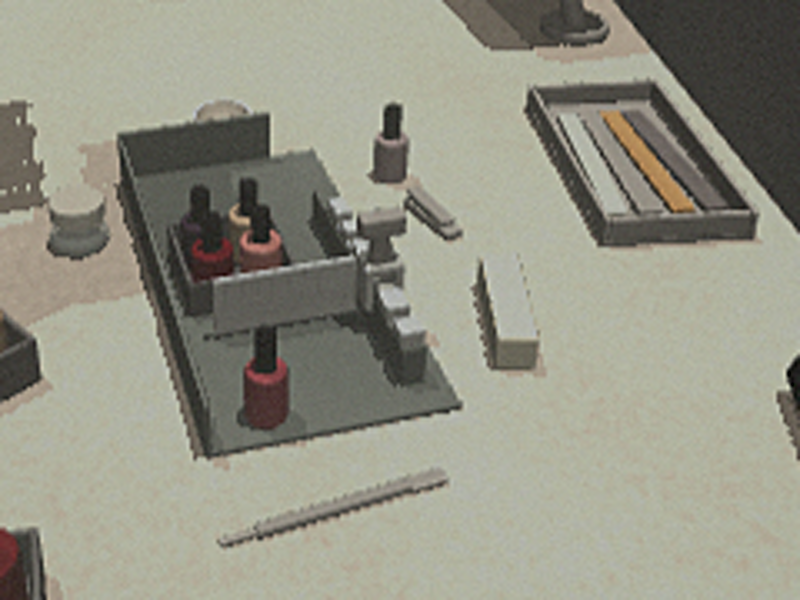

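The picture shows the stop seated in its notch with the grip at (383,222), the caddy at (230,240) standing where it was, and all the bystanders in place. The grip's top is at 96–97 mm, which is the height with the tab fully down. Handing in.

```bash
python3 -c "
from h import *
job.job_done(); print(status.state()['clock'])"
```

```text
the job is handed in; nothing more can be done
the job is handed in; nothing more can be done
```

I lifted the tab out of the parking notch (13 mm, with about 6 N of spring force felt), slid the stop about 46 mm and lowered the tab into the first working notch. Then I let go, backed the arm away and handed the job in at about 20 s.

**Tab and surroundings:** The grip's top reads 96–97 mm, which matches the tab fully down. The caddy's position is unchanged within camera noise (about 1 mm). The last picture shows the bystanders in place.

**Gap to the caddy:** After the final placing the gap is about 23–24 mm, against the 28 mm limit.

**Choice of notch:** This was close. By measurement, the second notch would have left only about 0 mm with the tab centred, and about 1 mm at the very edge of its play. I judged that as touching or pushing the caddy and stayed in the first notch, with the tab set towards the caddy side.

**Disagreements:**
- The two cameras differ by 1–3 mm: the final grip travel read 45.6 mm from the top and 42.9 mm from the side.
- The arm's own reading was 45.8 mm. I relied on that and on the felt window of 43.9–46.5 mm.
- The near edge of that window triggered almost at once, so it is less certain, although the 2.6 mm width fits the 2.5 mm expected.

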